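Start and close the quick-thread lid of a soaking jar

TASK

Two instrument-soaking jars stand on the dressing trolley; one has its lid home, the other's lid is sitting proud on top of the collar with its ears past the thread starts. Without lifting it off, turn that proud lid backward (anticlockwise from above) until its ears drop through the gaps, then drive it forward (clockwise) under the collar until it is fully home at its stop, and let go. Leave the other lid as it is.

Things in the scene. Friction and masses are not known exactly. Their poses are not given: they have to be found in the camera images.
- open_jar: Fixed round steel jar with the proud lid: 100 mm wide, 80 tall, bore 72. Origin: axis, at the worktop; z up. Collar on top, 6 mm thick, has 2 gaps, 52 deg wide, centred on jar +x and -x. Under it a groove, 10 mm high, floor 64 mm above origin: from the gaps the lid's ears run clockwise (from above) to a stop 70 deg past gap centre; the other way it is shut at the gap's edge.
- loose_lid: Proud white lid, 0.15 kg: plug 68 mm wide, flat top 16 mm above origin, tapered foot 16 below; grip bar along lid x, 56 long, 14 thick, from 16 to 52 mm above origin. Origin: axis, at the ears' undersides; z up. Starts with ears on the collar (origin 80 mm above jar's), plug in the bore , 2 mm play. Over the gaps it drops 16 mm, top then flush with the collar; a gripper holding it must lower it.
- loose_lid_ear (a point): Middle of the loose lid's +x ear, 40 mm from its axis, 3 mm above its origin. Two ears, at lid +x and -x in line with the grip bar, 16 mm wide (25 deg), 6 thick, reach 43 mm from the axis. This ear starts 45 to 70 deg clockwise (from above) of the jar's +x gap; the ears pass the gaps with 12 deg to spare either side.
- closed_lid: The identical lid, same frame, of a second identical jar about 0.24 m or more away to the side; already home, flat top flush with its collar, 16 mm lower than the proud one. Leave it alone.
Not all that is in view belongs to the job. Leave any green or pink look-alike of the loose_lid alone.

How it is judged:
By the outcome, as a careful person would: the job done as asked, in the order asked, and still so for the second after the job is handed in, with the robot touching nothing.
It also fails if it takes over 32 s, if anything falls off the work surface, if the arm or the gripper's body presses on something with over 40 N, if the wrist force passes 120 N, or if a joint passes its speed limit or range.

ROBOT

A 6-joint arm with a two-finger parallel gripper is mounted at the origin on a cart in front of the work surface, level with it; the furniture and walls round the work are solid. World frame = base frame: x ahead of the robot, y to its left, z up, the work surface at z = 0. Lengths are in m, angles in rad, forces in N, time in s.
With the tool pointing down it reaches from about 0.25 to 0.725 m from the base axis. Payload 4 kg.
Tool frame: the origin (TCP) lies between the finger pads; the fingertips stand 11 mm ahead of it and the grasp point (between the pads) lies 8 mm behind it (bot.tip_extent is the distance from the TCP to the fingertips, in m); z points along the fingers, y is the line along which they close (so a half turn about z gives the same grasp; the last joint's range is limited). The gripper opens to 85 mm and grips with 20 to 120 N. Pads are 22 mm wide; open, the fingers measure 114 mm over their backs; the gripper's body (76 mm by 85 mm) begins 54 mm behind the grasp point. The pads swing forward as they close: fully open they stand 13 mm farther back than shut.
Start: joints at [1.193, 0.241, 0.005, 1.335, 0, 1.571], TCP at [0.184, 0.465, 0.242] pointing down, gripper open.
Joint ranges: [-2.72, 2.72], [-1.05, 1.87], [-1.09, 1.28], [-1.99, 2.15], [-1.42, 1.44], [-3.14, 3.14]. Speed limits (rad/s): [2.79, 2.79, 3.14, 3.14, 3.14, 3.14].

INTERFACE

Orientations are given as a unit quaternion [x, y, z, w].
In Python, from workcell import bot gives the robot as it stands. The module is installed in compiled form; this text tells all that it offers.
- The arm moves only by the tool drive_tool, never from a script. Its argument "rows" is a list of rows, each an object of numbers: "dx", "dy", "dz": the shift along the tool's x, y, z in units of 50 mm (1.0 is 50 mm); "wx", "wy", "wz": the turn, a rotation vector about the tool's x, y, z in units of 5 degrees (1.0 is 5 degrees); "hand": the finger opening in mm, from 0 to 85.4. A call has 1 to 20 rows; each row is the pose to reach, as a shift and turn from the pose commanded when the call began, along the tool's axes at that moment; what a row does not reach only later rows make up. A row lasts 1/10 s, in which the tool goes at most 50 mm and 8.59 degrees, less where a joint would pass 70% of its speed; a pose out of reach is approached as far as the arm can. A call with a gripper value outside its range is refused whole. The fingers move at their own pace and stop on an object; the grip force is fixed at half the most. Time passes only in rows, so rows that repeat a pose let the fingers close. It gives the time, the measured TCP pose, the force, the opening and the grip force at its end, in the units of the state.
- bot.get_obs(): the state, without advancing time (a new reading comes with each control period).
- bot.camera(name): name is "scene" or "top" or "wrist"; returns the picture (420x560x3 uint8, red, green, blue); there is no depth.
- bot.get_calibration(name): a dict with "vfov" (degrees; the focal length in pixels is half the picture's height over the tangent of half this angle, whatever the lens; pixels are square), "cx", "cy" (the principal point, pixels), "origin" and "rotation" of the camera in the world; the wrist camera has in their place "mount" (4x4, takes a point from camera to tool coordinates, whose origin is the TCP and whose axes are the flange's). Camera axes: x right, y up, looking along -z (the intrinsics and any distortion apply to the point x, -y, -z); pixel columns grow to the right and rows downward; lengths in m; the calibration is good to about 2 mm. A picture is of the moment at which its call begins: read the wrist's pose just before it. get_calibration takes no time and is no camera call.
- bot.job_done(): hands the job in; it is judged then, once.
Trained networks look in the newest picture that a camera, given by its name, has taken for a name from the list of things; names that differ only in an ending like _2 or _b are one class to them, and where a whole thing is asked for, a point or a joint stands for the part that bears it (a point fixed in the world has none). Each returns a list of dicts, best first, with "score" (0 to 1); they miss things now and then, are a little off and sometimes report something else, mostly with a low value. They report only what shows in the picture. A call takes as long as a camera call. They do not tell look-alikes from the thing itself.
- bot.look_for(camera, thing): "extent" ([centre column, centre row, width, height] in pixels, round what is visible of it).
- bot.outline_of(camera, thing): "region" (420x560 bool, what is visible of it) and "extent" ([centre column, centre row, width, height] in pixels, round what is visible of it).
The state is a dict: "clock": time; "joint_pos": joint angles; "joint_vel": joint speeds; "tau": joint torques, N m; "eef_pos": TCP position; "tool_rot": TCP orientation; "ft_force": force on the tool from outside, world axes, zero at the start; "ft_torque": the same for the moment, N m; "grip_width": finger opening in m; "grasp_force": force on a finger pad.
Only numpy, scipy, OpenCV 4.12 (cv2) and the standard library are available. Lean on these libraries where they do the work, as an engineer would, in place of code of your own. Each camera call takes 0.05 s, during which the arm holds its last target. There are 200 camera calls.

## Working session

There is one attempt and no reset: what is moved stays moved. The work goes in short steps, Python scripts to look and compute and a tool call to move; the robot and the scene stay as the last step left them, time stands still between calls to the robot, and variables do not carry over. Pictures are saved under pics/ and viewed, at most 10 in all, crops included, and the job is handed in when it is done.

Besides the shell and the picture viewer there is one more tool, called after "Emit:" as name(argument=value, ...), one argument or row to a line, values as JSON. drive_tool: Moves the arm, as the interface text tells. Its arguments: {"type":"object","properties":{"rows":{"type":"array","items":{"type":"object","properties":{"dx":{"type":"number"},"dy":{"type":"number"},"dz":{"type":"number"},"wx":{"type":"number"},"wy":{"type":"number"},"wz":{"type":"number"},"hand":{"type":"number"}}}}},"required":["rows"]}

```bash
mkdir -p pics; cat > h.py <<'E'
import numpy as np,cv2
from workcell import bot
from scipy.spatial.transform import Rotation as R
def save(im,n): cv2.imwrite('pics/'+n,cv2.cvtColor(im,cv2.COLOR_RGB2BGR))
def cam(name,o=None):
    c=bot.get_calibration(name)
    f=210/np.tan(np.radians(c['vfov'])/2)
    if 'mount' in c:
        o=o or bot.get_obs(); T=np.eye(4);T[:3,:3]=R.from_quat(o['tool_rot']).as_matrix();T[:3,3]=o['eef_pos']
        T=T@np.array(c['mount'])
    else:
        T=np.eye(4);r=np.array(c['rotation']);T[:3,:3]=r if r.shape==(3,3) else R.from_quat(r).as_matrix();T[:3,3]=c['origin']
    return f,c['cx'],c['cy'],T,c
def toz(name,u,v,z,o=None):
    f,cx,cy,T,c=cam(name,o)
    d=T[:3,:3]@np.array([(u-cx)/f,-(v-cy)/f,-1]);p=T[:3,3]
    return p+d*(z-p[2])/d[2]
def proj(name,P,o=None):
    f,cx,cy,T,c=cam(name,o)
    q=T[:3,:3].T@(np.array(P)-T[:3,3]);return cx+f*q[0]/-q[2],cy-f*q[1]/-q[2]
E
python3 - <<'E'
from h import *
o=bot.get_obs();print(o)
ims=[]
for n in ('scene','top'):
    im=bot.camera(n);ims.append(im);print(n,bot.get_calibration(n))
    for t in ('loose_lid','open_jar','loose_lid_ear'):
        print(t,[(np.round(d['extent']),round(d['score'],2)) for d in bot.look_for(n,t)])
print(bot.get_calibration('wrist'))
save(ims[1],'top.png');save(ims[0],'scene.png')
E
```

```text
{'clock': 0.0, 'joint_pos': array([1.19300912e+00, 2.41389975e-01, 3.70987864e-03, 1.33520560e+00,
       3.85472501e-06, 1.57076722e+00]), 'joint_vel': array([-0.00072896,  0.00017512, -0.00050373, -0.00052473, -0.00049481,
       -0.00175477]), 'tau': array([-2.07810353e-04, -3.72319221e+01,  2.52407598e+01,  1.69359462e-02,
        1.10232838e-04, -4.34739519e-06]), 'eef_pos': array([0.18420311, 0.46416709, 0.24141895]), 'tool_rot': array([ 1.87757899e-01,  9.82214783e-01, -1.02573554e-03, -1.98070436e-04]), 'ft_force': array([0.55880778, 0.34981379, 1.16639069]), 'ft_torque': array([-0.00961915, -0.00767077, -0.00926566]), 'grasp_force': 0.0, 'grip_width': 0.08520343504979086}
scene {'vfov': 42.556612356157146, 'cx': 273.64909135268937, 'cy': 212.6668071560554, 'origin': array([-0.15368016, -0.401192  ,  0.80097741]), 'rotation': array([ 0.34293672, -0.1776408 , -0.44507178,  0.807929  ])}
loose_lid [(array([294., 235.,  34.,  43.]), 0.75), (array([324., 324.,  38.,  52.]), 0.71)]
open_jar [(array([379., 270.,  67.,  72.]), 0.96)]
loose_lid_ear [(array([323., 324.,  39.,  51.]), 
[... 311 characters left out ...]
array([295., 207.,  36.,  30.]), 0.9), (array([376., 198.,  36.,  34.]), 0.84), (array([365., 267.,  34.,  30.]), 0.79)]
open_jar []
loose_lid_ear [(array([362., 269.,  32.,  31.]), 0.94), (array([301., 206.,  34.,  35.]), 0.93), (array([377., 199.,  32.,  32.]), 0.82)]
{'vfov': 70.32350042855693, 'cx': 282.82977545677466, 'cy': 216.1137818224846, 'mount': array([[-1.23234360e-03,  9.55526354e-01,  2.94903150e-01,
         7.55732921e-02],
       [ 9.99998990e-01,  1.38638280e-03, -3.13265379e-04,
        -4.65945490e-04],
       [-7.08181981e-04,  2.94902466e-01, -9.55527097e-01,
        -1.32038051e-01],
       [ 0.00000000e+00,  0.00000000e+00,  0.00000000e+00,
         1.00000000e+00]])}
```

View pics/top.png

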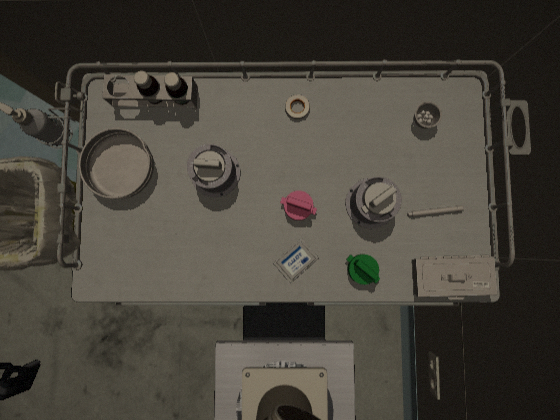

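View pics/scene.png

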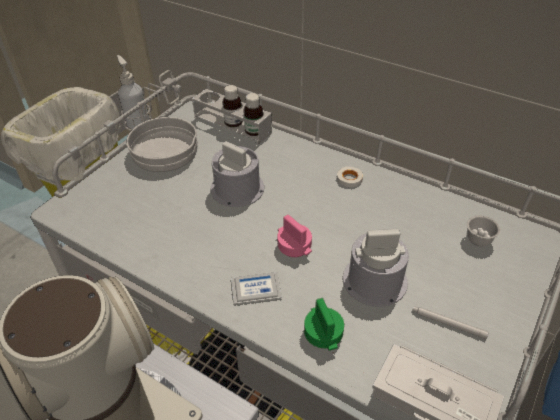

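Candidates: white lids at top pixels (210,168) and (378,198); pink (299,206) and green (363,269) are look-alikes. I'll check the two white ones in an enlarged crop.

```bash
python3 - <<'E'
from h import *
a=cv2.imread('pics/top.png');s=cv2.imread('pics/scene.png')
f=lambda i,u,v:cv2.resize(i[v-35:v+35,u-45:u+45],(396,300),interpolation=cv2.INTER_CUBIC)
cv2.imwrite('pics/crop.png',np.vstack([np.hstack([f(a,212,168),f(a,376,200)]),np.hstack([f(s,237,172),f(s,378,258)])]))
print(toz('top',379,198,.096),toz('top',374,203,.08), toz('top',212,166,.08))
E
```

```text
[ 0.47101274 -0.20239473  0.096     ] [ 0.46213529 -0.19517559  0.08      ] [0.54490953 0.15788213 0.08      ]
```

View pics/crop.png

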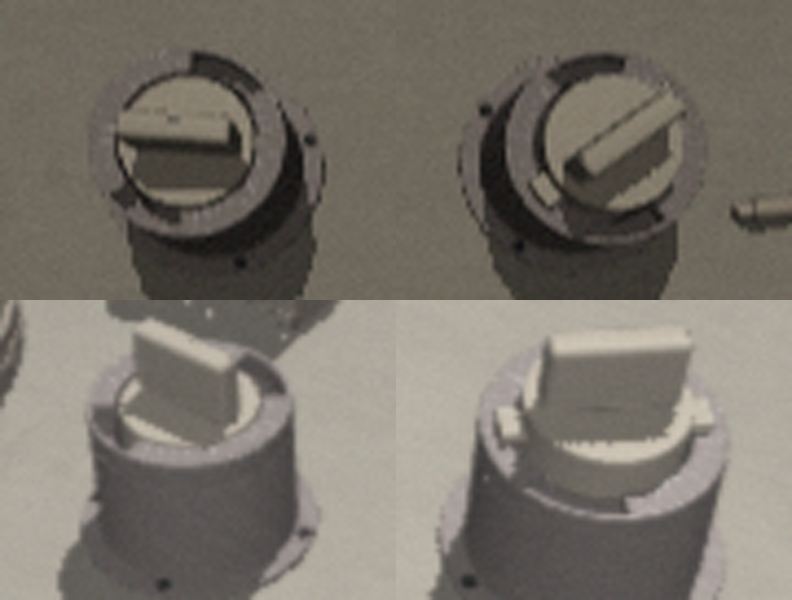

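The right jar, top (378,198), is the proud one: its white ears lie on the collar and the plug side shows. The left lid is flush. I'm moving above the right jar.

Emit:
drive_tool(
  rows=[
    {"dx":-10.1,"dy":-10.2,"wz":6.6,"hand":85},
    {"dx":-10.1,"dy":-10.2,"wz":6.6,"hand":85},
    {"dx":-10.1,"dy":-10.2,"wz":6.6,"hand":85},
    {"dx":-10.1,"dy":-10.2,"wz":6.6,"hand":85},
    {"dx":-10.1,"dy":-10.2,"wz":6.6,"hand":85},
    {"dx":-10.1,"dy":-10.2,"wz":6.6,"hand":85},
    {"dx":-10.1,"dy":-10.2,"wz":6.6,"hand":85},
    {"dx":-10.1,"dy":-10.2,"wz":6.6,"hand":85},
    {"dx":-10.1,"dy":-10.2,"wz":6.6,"hand":85},
    {"dx":-10.1,"dy":-10.2,"wz":6.6,"hand":85},
    {"dx":-10.1,"dy":-10.2,"wz":6.6,"hand":85},
    {"dx":-10.1,"dy":-10.2,"wz":6.6,"hand":85},
    {"dx":-10.1,"dy":-10.2,"wz":6.6,"hand":85},
    {"dx":-10.1,"dy":-10.2,"wz":6.6,"hand":85},
    {"dx":-10.1,"dy":-10.2,"wz":6.6,"hand":85},
    {"dx":-10.1,"dy":-10.2,"wz":6.6,"hand":85},
    {"dx":-10.1,"dy":-10.2,"wz":6.6,"hand":85},
    {"dx":-10.1,"dy":-10.2,"wz":6.6,"hand":85},
  ],
)

```text
invalid input at $.rows[0]: expected keys dx, dy, dz, wx, wy, wz, hand
```

```bash
python3 - <<'E'
from h import *
o=bot.get_obs();print(o)
im=bot.camera('wrist');save(im,'w1.png')
big=cv2.resize(im,(784,588));cv2.imwrite('pics/w1b.png',big[:,:,::-1])
for t in ('loose_lid','open_jar','loose_lid_ear'):
    print(t,[(np.round(d['extent']),round(d['score'],2)) for d in bot.look_for('wrist',t)])
E
```

```text
{'clock': 0.4, 'joint_pos': array([ 1.19299808e+00,  2.40741038e-01,  4.82875930e-03,  1.33518375e+00,
       -2.71740336e-05,  1.57079358e+00]), 'joint_vel': array([-8.97412925e-04, -2.33217897e-03,  3.97485217e-04,  2.00639353e-04,
       -7.48733218e-04, -4.46937226e-05]), 'tau': array([-4.84933262e-04, -3.71780920e+01,  2.52330315e+01,  5.30253601e-03,
       -2.23328257e-06,  5.83493872e-06]), 'eef_pos': array([0.18441691, 0.46466626, 0.24217047]), 'tool_rot': array([ 1.87776358e-01,  9.82211798e-01, -1.49735839e-04, -1.47933944e-05]), 'ft_force': array([ 0.10875084,  0.02851194, -0.63752961]), 'ft_torque': array([-0.04413118,  0.01730589,  0.001779  ]), 'grasp_force': 0.0, 'grip_width': 0.0854733402161619}
loose_lid []
open_jar []
loose_lid_ear []
```

View pics/w1.png

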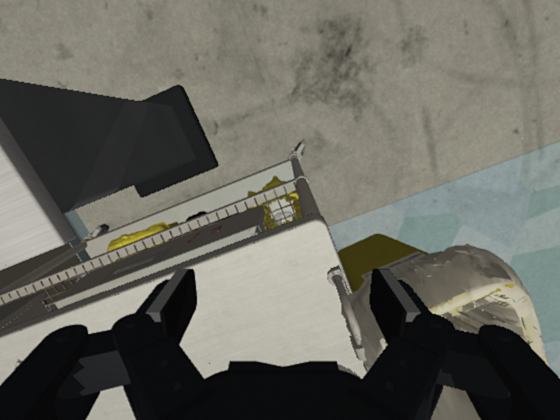

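The move was refused because every row needs all its keys. This picture still shows the start pose: floor and trolley edge, with the fingers at the bottom. I'm resending with full rows.

Emit:
drive_tool(
  rows=[
    {"dx":-10.1,"dy":-10.2,"dz":0,"wx":0,"wy":0,"wz":6.6,"hand":85},
    {"dx":-10.1,"dy":-10.2,"dz":0,"wx":0,"wy":0,"wz":6.6,"hand":85},
    {"dx":-10.1,"dy":-10.2,"dz":0,"wx":0,"wy":0,"wz":6.6,"hand":85},
    {"dx":-10.1,"dy":-10.2,"dz":0,"wx":0,"wy":0,"wz":6.6,"hand":85},
    {"dx":-10.1,"dy":-10.2,"dz":0,"wx":0,"wy":0,"wz":6.6,"hand":85},
    {"dx":-10.1,"dy":-10.2,"dz":0,"wx":0,"wy":0,"wz":6.6,"hand":85},
    {"dx":-10.1,"dy":-10.2,"dz":0,"wx":0,"wy":0,"wz":6.6,"hand":85},
    {"dx":-10.1,"dy":-10.2,"dz":0,"wx":0,"wy":0,"wz":6.6,"hand":85},
    {"dx":-10.1,"dy":-10.2,"dz":0,"wx":0,"wy":0,"wz":6.6,"hand":85},
    {"dx":-10.1,"dy":-10.2,"dz":0,"wx":0,"wy":0,"wz":6.6,"hand":85},
    {"dx":-10.1,"dy":-10.2,"dz":0,"wx":0,"wy":0,"wz":6.6,"hand":85},
    {"dx":-10.1,"dy":-10.2,"dz":0,"wx":0,"wy":0,"wz":6.6,"hand":85},
    {"dx":-10.1,"dy":-10.2,"dz":0,"wx":0,"wy":0,"wz":6.6,"hand":85},
    {"dx":-10.1,"dy":-10.2,"dz":0,"wx":0,"wy":0,"wz":6.6,"hand":85},
    {"dx":-10.1,"dy":-10.2,"dz":0,"wx":0,"wy":0,"wz":6.6,"hand":85},
    {"dx":-10.1,"dy":-10.2,"dz":0,"wx":0,"wy":0,"wz":6.6,"hand":85},
    {"dx":-10.1,"dy":-10.2,"dz":0,"wx":0,"wy":0,"wz":6.6,"hand":85},
    {"dx":-10.1,"dy":-10.2,"dz":0,"wx":0,"wy":0,"wz":6.6,"hand":85},
  ],
)

```text
clock: 2.4
eef_pos: [0.4652, -0.1945, 0.2424]
tool_rot: [0.459, 0.889, 0.0, -0.0]
ft_force: [-0.1, 0.3, -0.7]
grip_width: 0.0848
grasp_force: 0.0
```

```bash
python3 - <<'E'
from h import *
o=bot.get_obs();print(o)
im=bot.camera('wrist');save(im,'w2.png')
for t in ('loose_lid','open_jar'):
    print(t,[(np.round(d['extent']),round(d['score'],2)) for d in bot.look_for('wrist',t)])
import pickle;pickle.dump(o,open('o2.pkl','wb'))
E
```

```text
{'clock': 2.4, 'joint_pos': array([-3.96164396e-01,  2.49426324e-01,  1.67046011e-02,  1.33873039e+00,
        2.61801846e-04,  5.56452148e-01]), 'joint_vel': array([ 0.00926606, -0.00838199, -0.00274989, -0.00207937, -0.00151837,
       -0.00212647]), 'tau': array([-4.31358470e-01, -3.72372615e+01,  2.53810358e+01, -3.30605800e-02,
       -1.89698237e-02,  2.08067999e-03]), 'eef_pos': array([ 0.4651833 , -0.19449353,  0.24235157]), 'tool_rot': array([ 4.58501502e-01,  8.88693563e-01,  1.04230361e-04, -3.37318899e-04]), 'ft_force': array([-0.0684443 ,  0.2937879 , -0.69433271]), 'ft_torque': array([-0.01972053, -0.02989025, -0.05965963]), 'grasp_force': 0.0, 'grip_width': 0.08478388292267833}
loose_lid [(array([371.,  68.,  79.,  71.]), 0.98), (array([283., 217.,  71.,  85.]), 0.73), (array([182., 103.,  85.,  66.]), 0.62)]
open_jar [(array([281., 205., 101., 110.]), 0.83)]
```

View pics/w2.png

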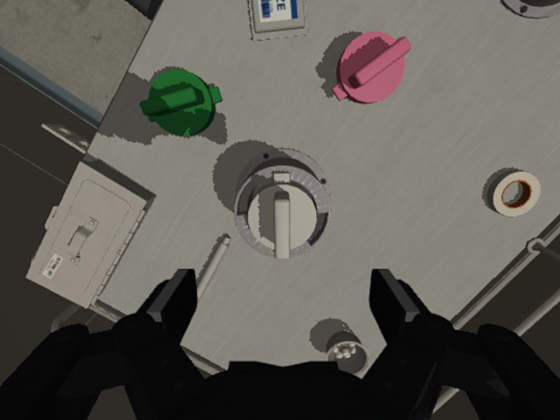

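Wrist view: the proud lid is at (283,215), its bar almost vertical in the image, with one ear at (282,177) on the collar and a gap edge near (320,230). Enlarging for the gap and bar angles.

```bash
python3 - <<'E'
import cv2
a=cv2.imread('pics/w2.png')[150:270,220:345]
cv2.imwrite('pics/w2c.png',cv2.resize(a,None,fx=5,fy=5,interpolation=cv2.INTER_CUBIC)[:600])
E
```

```text
(no output)
```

View pics/w2c.png

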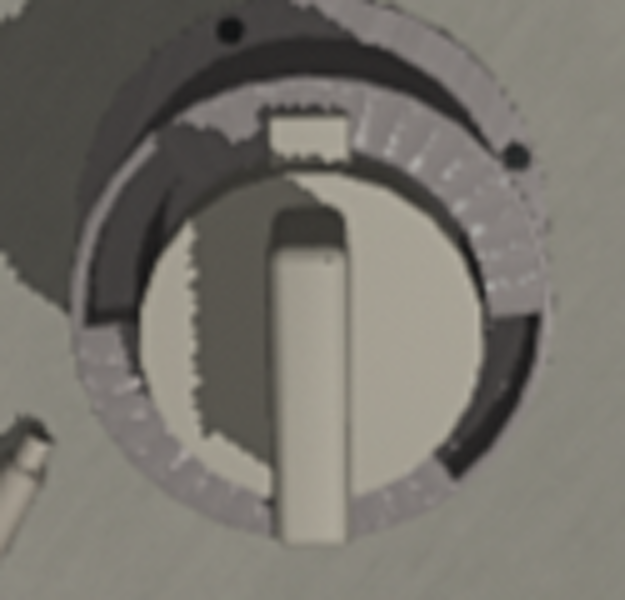

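```bash
python3 - <<'E'
from h import *
import pickle
o=pickle.load(open('o2.pkl','rb'))
W=lambda p,z:toz('wrist',220+p[0]/5,150+p[1]/5,z,o)[:2]
P=np.array([W(p,.08) for p in [(72,308),(548,300),(310,75),(155,150),(85,325),(540,315),(460,478),(100,230),(420,100),(230,530),(400,520),(130,440)]])
A=np.c_[2*P,np.ones(len(P))];s=np.linalg.lstsq(A,(P**2).sum(1),rcond=None)[0];c=s[:2];print('jar',c,'r',np.sqrt(s[2]+c@c))
ang=lambda a:np.degrees(np.arctan2(a[1],a[0]))
for n,p in dict(R1=(538,315),R1i=(488,314),R2=(457,478),L1=(85,325),L1i=(135,320),L2=(155,150)).items(): print(n,ang(W(p,.08)-c))
b=[W(p,.132) for p in [(272,245),(348,245),(348,545),(275,545)]];bc=np.mean(b,0)
print('bar',bc,ang(b[3]-b[0]),ang(b[2]-b[1]),np.linalg.norm(b[3]-b[0]))
e=W((309,138),.086);print('ear',e,ang(e-c),ang(bc-e))
M=R.from_quat(o['tool_rot']).as_matrix();print('toolx',ang(M[:,0]),'y',ang(M[:,1]))
for t in (bc,c,(bc+c)/2): print('to tool mm',1000*(M.T@np.r_[t-o['eef_pos'][:2],0]))
E
```

```text
jar [ 0.4720483  -0.20525279] r 0.04834273308852843
R1 36.278543579597255
R1i 36.8898721724721
R2 -13.88951354955498
L1 -142.96610489254627
L1i -144.16590319109025
L2 167.36555140388057
bar [ 0.47113899 -0.20478981] -54.57033785343108 -54.269193889758526 0.05490832949039682
ear [ 0.44907834 -0.1743744 ] 126.6449915788566 -54.046193601965946
toolx 125.41908514979973 y 35.419090091023676
to tool mm [-1.18424286e+01 -1.11374300e+00 -8.09380369e-03]
to tool mm [-1.27467223e+01 -6.41032347e-01 -8.78104848e-03]
to tool mm [-1.22945754e+01 -8.77387671e-01 -8.43742608e-03]
```

Jar axis is at (0.4716, -0.205), gap centre 11°, bar −54.4°: the ear sits 66° clockwise of the gap. I'm descending to grip the bar with TCP at z 0.112.

Emit:
drive_tool(
  rows=[
    {"dx":-0.25,"dy":-0.02,"dz":0.8,"wx":0,"wy":0,"wz":0,"hand":45},
    {"dx":-0.25,"dy":-0.02,"dz":1.5,"wx":0,"wy":0,"wz":0,"hand":45},
    {"dx":-0.25,"dy":-0.02,"dz":2.1,"wx":0,"wy":0,"wz":0,"hand":45},
    {"dx":-0.25,"dy":-0.02,"dz":2.45,"wx":0,"wy":0,"wz":0,"hand":45},
    {"dx":-0.25,"dy":-0.02,"dz":2.6,"wx":0,"wy":0,"wz":0,"hand":45},
    {"dx":-0.25,"dy":-0.02,"dz":2.6,"wx":0,"wy":0,"wz":0,"hand":45},
    {"dx":-0.25,"dy":-0.02,"dz":2.6,"wx":0,"wy":0,"wz":0,"hand":0},
    {"dx":-0.25,"dy":-0.02,"dz":2.6,"wx":0,"wy":0,"wz":0,"hand":0},
    {"dx":-0.25,"dy":-0.02,"dz":2.6,"wx":0,"wy":0,"wz":0,"hand":0},
    {"dx":-0.25,"dy":-0.02,"dz":2.6,"wx":0,"wy":0,"wz":0,"hand":0},
    {"dx":-0.25,"dy":-0.02,"dz":2.6,"wx":0,"wy":0,"wz":0,"hand":0},
  ],
)

```text
clock: 3.65
eef_pos: [0.4732, -0.2068, 0.1139]
tool_rot: [0.459, 0.888, 0.0, 0.002]
ft_force: [-0.6, -0.1, 4.9]
grip_width: 0.013
grasp_force: 59.1
```

Emit:
drive_tool(
  rows=[
    {"dx":0,"dy":0,"dz":0,"wx":0,"wy":0,"wz":-1,"hand":0},
    {"dx":0,"dy":0,"dz":0,"wx":0,"wy":0,"wz":-2,"hand":0},
    {"dx":0,"dy":0,"dz":0,"wx":0,"wy":0,"wz":-3,"hand":0},
    {"dx":0,"dy":0,"dz":0,"wx":0,"wy":0,"wz":-4,"hand":0},
    {"dx":0,"dy":0,"dz":0,"wx":0,"wy":0,"wz":-5,"hand":0},
    {"dx":0,"dy":0,"dz":0,"wx":0,"wy":0,"wz":-6,"hand":0},
    {"dx":0,"dy":0,"dz":0,"wx":0,"wy":0,"wz":-7,"hand":0},
    {"dx":0,"dy":0,"dz":0,"wx":0,"wy":0,"wz":-8,"hand":0},
    {"dx":0,"dy":0,"dz":0,"wx":0,"wy":0,"wz":-9,"hand":0},
    {"dx":0,"dy":0,"dz":0,"wx":0,"wy":0,"wz":-10,"hand":0},
    {"dx":0,"dy":0,"dz":0,"wx":0,"wy":0,"wz":-11,"hand":0},
    {"dx":0,"dy":0,"dz":0,"wx":0,"wy":0,"wz":-12,"hand":0},
    {"dx":0,"dy":0,"dz":0,"wx":0,"wy":0,"wz":-13,"hand":0},
    {"dx":0,"dy":0,"dz":0,"wx":0,"wy":0,"wz":-13.2,"hand":0},
    {"dx":0,"dy":0,"dz":0,"wx":0,"wy":0,"wz":-13.2,"hand":0},
  ],
)

```text
clock: 5.15
eef_pos: [0.4719, -0.2062, 0.1121]
tool_rot: [-0.098, 0.995, 0.0, -0.0]
ft_force: [-0.4, 0.9, -1.7]
grip_width: 0.013
grasp_force: 58.3
```

```bash
python3 - <<'E'
from h import *
o=bot.get_obs();M=R.from_quat(o['tool_rot']).as_matrix();print(np.degrees(np.arctan2(M[1,0],M[0,0])),o['eef_pos'],o['ft_force'],o['ft_torque'],o['joint_pos'])
im=bot.camera('wrist')
a=im[150:300,200:370];save(cv2.resize(a,None,fx=4,fy=4,interpolation=cv2.INTER_CUBIC)[:600],'w3.png')
E
```

```text
-168.71664738690075 [ 0.47192089 -0.20618878  0.11213552] [-0.40060386  0.8990558  -1.69463921] [ 0.13671123 -0.0256942  -0.08777366] [-4.12037738e-01  3.64878628e-01 -1.78414470e-01  1.02802938e+00
  2.10188535e-04 -6.08969374e-01]
```

View pics/w3.png

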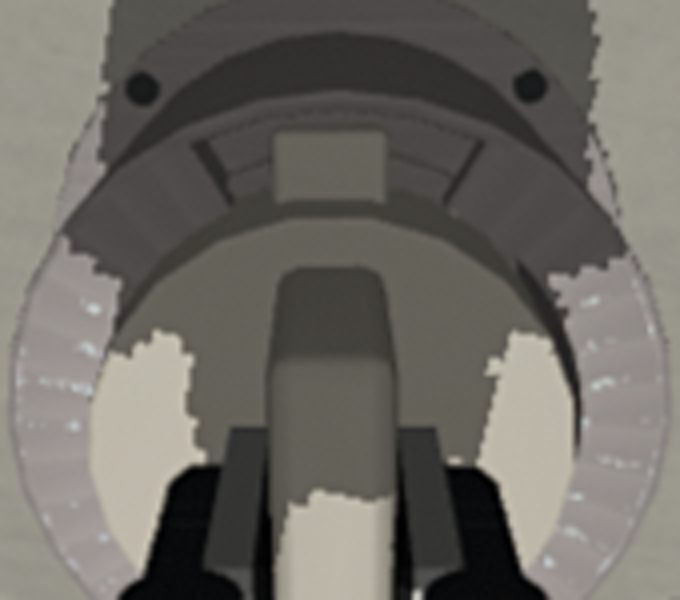

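The ear sits centred in the gap at crop (330,165), with the gap walls at 205 and 475. Lowering about 15.5 mm.

Emit:
drive_tool(
  rows=[
    {"dx":0,"dy":0,"dz":0.06,"wx":0,"wy":0,"wz":0,"hand":0},
    {"dx":0,"dy":0,"dz":0.12,"wx":0,"wy":0,"wz":0,"hand":0},
    {"dx":0,"dy":0,"dz":0.18,"wx":0,"wy":0,"wz":0,"hand":0},
    {"dx":0,"dy":0,"dz":0.24,"wx":0,"wy":0,"wz":0,"hand":0},
    {"dx":0,"dy":0,"dz":0.31,"wx":0,"wy":0,"wz":0,"hand":0},
    {"dx":0,"dy":0,"dz":0.31,"wx":0,"wy":0,"wz":0,"hand":0},
  ],
)

```text
clock: 5.8
eef_pos: [0.4722, -0.2064, 0.0979]
tool_rot: [-0.099, 0.995, -0.0, 0.0]
ft_force: [-3.2, 1.9, 7.0]
grip_width: 0.013
grasp_force: 59.5
```

Emit:
drive_tool(
  rows=[
    {"dx":0,"dy":0,"dz":0,"wx":0,"wy":0,"wz":1,"hand":0},
    {"dx":0,"dy":0,"dz":0,"wx":0,"wy":0,"wz":2,"hand":0},
    {"dx":0,"dy":0,"dz":0,"wx":0,"wy":0,"wz":3,"hand":0},
    {"dx":0,"dy":0,"dz":0,"wx":0,"wy":0,"wz":4,"hand":0},
    {"dx":0,"dy":0,"dz":0,"wx":0,"wy":0,"wz":5,"hand":0},
    {"dx":0,"dy":0,"dz":0,"wx":0,"wy":0,"wz":5,"hand":0},
  ],
)

```text
clock: 6.4
eef_pos: [0.4731, -0.207, 0.0979]
tool_rot: [0.119, 0.993, -0.001, 0.001]
ft_force: [-0.1, -0.9, 5.9]
grip_width: 0.0134
grasp_force: 59.3
```

```bash
python3 - <<'E'
from h import *
o=bot.get_obs();M=R.from_quat(o['tool_rot']).as_matrix();print(np.degrees(np.arctan2(M[1,0],M[0,0])),o['eef_pos'],o['ft_force'],o['ft_torque'])
im=bot.camera('wrist')
a=im[150:300,200:370];save(cv2.resize(a,None,fx=4,fy=4,interpolation=cv2.INTER_CUBIC)[:600],'w4.png')
E
```

```text
166.33762088429498 [ 0.47311519 -0.20699401  0.09788916] [-0.11904961 -0.88906008  5.8911589 ] [-0.01762635  0.03208317 -0.12005878]
```

View pics/w4.png

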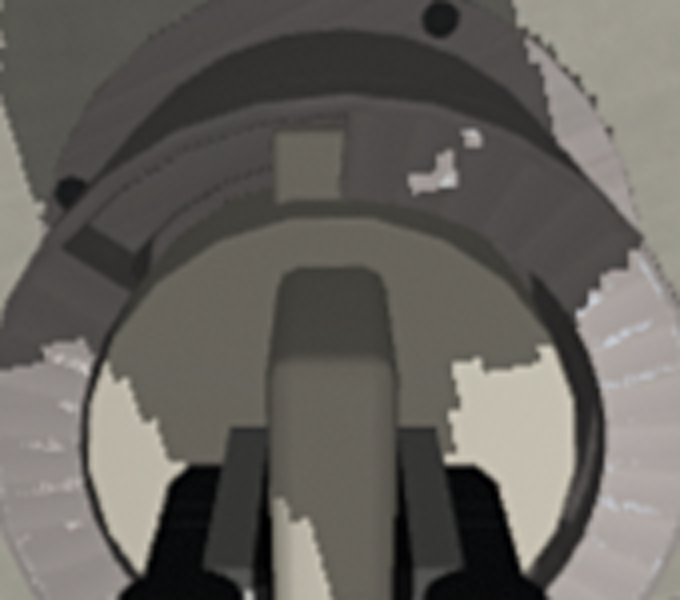

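The ear is sliding under the collar edge, visible at crop (345,170), at low torque. Continuing to the stop.

Emit:
drive_tool(
  rows=[
    {"dx":0,"dy":0,"dz":0,"wx":0,"wy":0,"wz":1,"hand":0},
    {"dx":0,"dy":0,"dz":0,"wx":0,"wy":0,"wz":2,"hand":0},
    {"dx":0,"dy":0,"dz":0,"wx":0,"wy":0,"wz":3,"hand":0},
    {"dx":0,"dy":0,"dz":0,"wx":0,"wy":0,"wz":4,"hand":0},
    {"dx":0,"dy":0,"dz":0,"wx":0,"wy":0,"wz":5,"hand":0},
    {"dx":0,"dy":0,"dz":0,"wx":0,"wy":0,"wz":6,"hand":0},
    {"dx":0,"dy":0,"dz":0,"wx":0,"wy":0,"wz":7,"hand":0},
    {"dx":0,"dy":0,"dz":0,"wx":0,"wy":0,"wz":7.7,"hand":0},
    {"dx":0,"dy":0,"dz":0,"wx":0,"wy":0,"wz":8.3,"hand":0},
    {"dx":0,"dy":0,"dz":0,"wx":0,"wy":0,"wz":8.6,"hand":0},
    {"dx":0,"dy":0,"dz":0,"wx":0,"wy":0,"wz":8.6,"hand":0},
  ],
)

```text
clock: 7.55
eef_pos: [0.4731, -0.2069, 0.0979]
tool_rot: [0.474, 0.881, -0.0, 0.001]
ft_force: [0.6, -0.4, 5.4]
grip_width: 0.0129
grasp_force: 59.4
```

```bash
cat > s.py <<'E'
from h import *
o=bot.get_obs();M=R.from_quat(o['tool_rot']).as_matrix();print(np.degrees(np.arctan2(M[1,0],M[0,0])),o['eef_pos'],o['ft_force'],o['ft_torque'],o['tau'][5])
E
python3 s.py
```

```text
123.44221900460646 [ 0.47310859 -0.20692808  0.09791924] [ 0.57151281 -0.43902471  5.42809183] [ 0.03749845  0.03785044 -0.0380509 ] 0.04999621887691319
```

Emit:
drive_tool(
  rows=[
    {"dx":0,"dy":0,"dz":0,"wx":0,"wy":0,"wz":0.3,"hand":0},
    {"dx":0,"dy":0,"dz":0,"wx":0,"wy":0,"wz":0.6,"hand":0},
    {"dx":0,"dy":0,"dz":0,"wx":0,"wy":0,"wz":0.9,"hand":0},
    {"dx":0,"dy":0,"dz":0,"wx":0,"wy":0,"wz":0.9,"hand":0},
  ],
)

```text
clock: 7.95
eef_pos: [0.4729, -0.207, 0.0979]
tool_rot: [0.507, 0.862, -0.0, 0.001]
ft_force: [-1.4, -1.4, 6.7]
grip_width: 0.0133
grasp_force: 60.7
```

```bash
python3 s.py
```

```text
119.05146349775315 [ 0.47286094 -0.20702204  0.09791676] [-1.41322765 -1.42522142  6.7330814 ] [-0.18646168  0.21407288  0.72026164] 0.7696796581149101
```

Torque is up to 0.72 N·m at about 72° by the tool angle, so the stop is reached. I'll press a little more to confirm.

Emit:
drive_tool(
  rows=[
    {"dx":0,"dy":0,"dz":0,"wx":0,"wy":0,"wz":0.3,"hand":0},
    {"dx":0,"dy":0,"dz":0,"wx":0,"wy":0,"wz":0.6,"hand":0},
    {"dx":0,"dy":0,"dz":0,"wx":0,"wy":0,"wz":0.6,"hand":0},
  ],
)

```text
clock: 8.25
eef_pos: [0.4728, -0.207, 0.098]
tool_rot: [0.528, 0.849, -0.001, 0.001]
ft_force: [-1.6, -1.1, 6.1]
grip_width: 0.013
grasp_force: 79.5
```

```bash
python3 s.py
```

```text
116.24164370800155 [ 0.47284488 -0.20703419  0.09796201] [-1.64676531 -1.13191435  6.11914991] [-0.39527185  0.27992015  1.8072453 ] 1.8905563652515411
```

The stop is firm: torque 1.8 N·m with the lid not following. I'm easing the twist, opening and rising.

Emit:
drive_tool(
  rows=[
    {"dx":0,"dy":0,"dz":0,"wx":0,"wy":0,"wz":-0.5,"hand":0},
    {"dx":0,"dy":0,"dz":0,"wx":0,"wy":0,"wz":-0.5,"hand":45},
    {"dx":0,"dy":0,"dz":0,"wx":0,"wy":0,"wz":-0.5,"hand":45},
    {"dx":0,"dy":0,"dz":0,"wx":0,"wy":0,"wz":-0.5,"hand":45},
    {"dx":0,"dy":0,"dz":0,"wx":0,"wy":0,"wz":-0.5,"hand":45},
    {"dx":0,"dy":0,"dz":-0.3,"wx":0,"wy":0,"wz":-0.5,"hand":45},
    {"dx":0,"dy":0,"dz":-0.9,"wx":0,"wy":0,"wz":-0.5,"hand":45},
    {"dx":0,"dy":0,"dz":-1.7,"wx":0,"wy":0,"wz":-0.5,"hand":45},
    {"dx":0,"dy":0,"dz":-2.4,"wx":0,"wy":0,"wz":-0.5,"hand":45},
    {"dx":0,"dy":0,"dz":-2.8,"wx":0,"wy":0,"wz":-0.5,"hand":45},
    {"dx":0,"dy":0,"dz":-2.8,"wx":0,"wy":0,"wz":-0.5,"hand":45},
  ],
)

```text
clock: 9.35
eef_pos: [0.474, -0.2072, 0.2403]
tool_rot: [0.512, 0.859, 0.0, 0.004]
ft_force: [0.1, 0.6, 0.0]
grip_width: 0.0452
grasp_force: 0.0
```

```bash
python3 s.py; python3 - <<'E'
from h import *
im=bot.camera('wrist')
u,v=map(int,proj('wrist',(.472,-.206,.08)));print(u,v)
a=im[max(v-65,0):v+55,max(u-65,0):u+65];save(cv2.resize(a,None,fx=5,fy=5,interpolation=cv2.INTER_CUBIC)[:600],'w5.png')
E
```

```text
118.346810995865 [ 0.47395654 -0.20718764  0.24026554] [0.09753404 0.58247951 0.00705022] [-0.03334933 -0.02211809  0.07200634] 2.87107340568582e-06
282 201
```

View pics/w5.png

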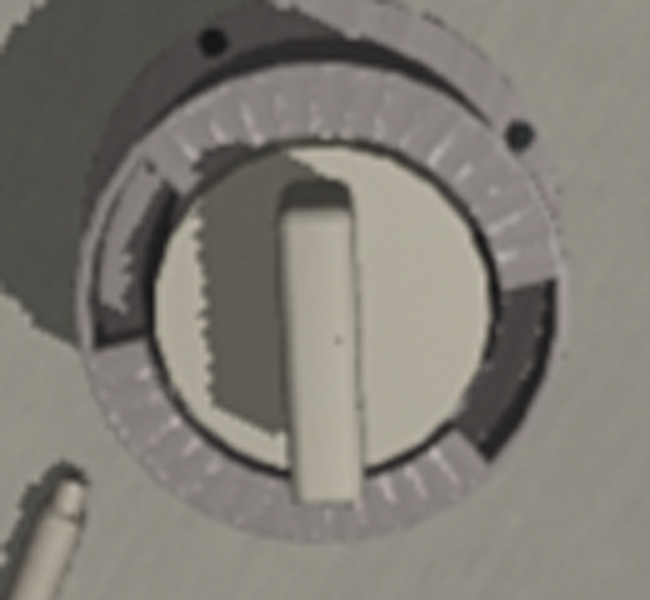

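The lid is flush, both gaps are clear, and the bar at crop (282,210)–(330,500) stands at about 121°, 70° past the gap: home at its stop. Handing in.

```bash
python3 -c "
from workcell import bot
print(bot.job_done())"
```

```text
the job is handed in; nothing more can be done
None
```

The proud lid was turned back about 66°, lowered through the gaps and driven clockwise about 70° to its stop; it now sits flush and released, the other lid was not touched, and the job was handed in at about 9.4 s.

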